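# Turn the sharpening block stone-side up and square it into the bench stop

## Robot

A 6-joint arm with a two-finger parallel gripper is mounted at the origin on the work surface. World frame = base frame: x ahead of the robot, y to its left, z up, the work surface at z = 0. Lengths are in m, angles in rad, forces in N, time in s.
With the tool pointing down it reaches from about 0.35 to 0.975 m from the base axis. Payload 17.4 kg.
Tool frame: the origin (TCP) lies between the finger pads; the fingertips stand 14 mm ahead of it and the grasp point (between the pads) lies 5 mm behind it; z points along the fingers, y is the direction in which the jaws open and shut (so a half turn about z gives the same grasp; the last joint's range is limited). The gripper opens to 85 mm and grips with 20 to 120 N. Pads are 22 mm wide; open, the fingers measure 114 mm over their backs; the gripper's body (76 mm by 85 mm) begins 54 mm behind the grasp point. The pads swing forward as they close: fully open they stand 13 mm farther back than shut.
Start: joints at [1.183, 0.116, 1.442, -0, 1.584, -0.038], TCP at [0.231, 0.634, 0.245] pointing down, gripper open.
Joint ranges: [-2.83, 2.83], [-0.83, 2.19], [0.07, 2.5], [-1.14, 4.28], [0.01, 3], [-2.97, 2.97]. Speed limits (rad/s): [1.89, 1.89, 2.22, 3.14, 3.14, 3.14].

## Interface

Orientations are given as a rotation vector (axis times angle).
In Python, from bench import telemetry, optics, hand_in, models gives the robot as it stands. The module is installed in compiled form; this text tells all that it offers.
- The arm moves only by the shell command python3 -m jog 'ROWS' [FORCE]. ROWS is JSON, a list that holds one entry, the list of rows, each a list of 7 numbers: the finger opening in mm, from 0 to 85.4, then the shift along the tool's x, y, z in mm, then the turn, a rotation vector about the tool's x, y, z in degrees. A call has 1 to 12 rows; each row is the pose to reach, as a shift and turn from the pose commanded when the call began, along the tool's axes at that moment; what a row does not reach only later rows make up. A row lasts 1/10 s, in which the tool goes at most 50 mm and 8.59 degrees, less where a joint would pass 70% of its speed; a pose out of reach is approached as far as the arm can. A call with a gripper value outside its range is refused whole. The fingers move at their own pace and stop on an object; FORCE is the grip in N (left out, the last holds). Time passes only in rows, so rows that repeat a pose let the fingers close. It gives the time, the measured TCP pose, the force and the opening at its end, in the units of the state.
- telemetry.sense(): the state, without advancing time (a new reading comes with each control period).
- optics.capture(name): name is "side" or "top"; returns a dict with "image" (420x560x3 uint8, blue, green, red), "fov_y" (degrees; the focal length in pixels is half the picture's height over the tangent of half this angle, whatever the lens; pixels are square), "cx", "cy" (the principal point, pixels), "rvec" (rotation vector, rad) and "tvec" (3), from world to camera coordinates, as OpenCV has them. Camera axes: x right, y down, z forward; pixel columns grow to the right and rows downward; lengths in m; the calibration is good to about 2 mm. A picture is of the moment at which its call begins. There is no depth.
- hand_in(): hands the job in, once; it reports no verdict.
Trained networks look in a picture, given as the dict that the camera call returned (one of the last four; its "shot" number tells which), for a name from the list of things; names that differ only in an ending like _2 or _b are one class to them, and where a whole thing is asked for, a point or a joint stands for the part that bears it (a point fixed in the world has none). Each returns a list of dicts, best first, with "score" (0 to 1); they miss things now and then, are a little off and sometimes report something else, mostly with a low value. They report only what shows in the picture. A call takes as long as a camera call. They do not tell look-alikes from the thing itself.
- models.boxes_of(picture, label): "at" ([x, y, z] in m, in world coordinates, good to about 4 mm: the middle of the surface that is visible of it).
The state is a dict: "time": time; "joint_positions": joint angles; "qd": joint speeds; "joint_torque": joint torques, N m; "ee_pos": TCP position; "orientation": TCP orientation; "ft_force": force on the tool from outside, world axes, zero at the start; "torque": the same for the moment, N m; "width": finger opening in m.
Only numpy, scipy, OpenCV 4.12 (cv2) and the standard library are available. Lean on these libraries where they do the work, as an engineer would, in place of code of your own. Each camera call takes 0.05 s, during which the arm holds its last target. There are 200 camera calls.

## Task

The sharpening block is lying on the bench with its stone face down: turn it over so that the stone faces up and the wooden base is underneath, and leave it lying flat on the plywood board, pushed fully home into the corner of the two cleats, one short end flush against the far cleat and a long side flush against the left cleat. The stone chips easily, so lay it over and set it down under control, never letting it drop or topple over, and leave the jar, the tin and the screwdriver where they are.

Things in the scene. Friction and masses are not known exactly. Their poses are not given: they have to be found in the camera images.
- stone: Sharpening block, 120 long (x) x 56 wide (y) x 26 thick (z), about 0.3 kg: wooden base 120 x 56 x 16 (z 10 to 26) with a grey stone slab 120 x 46 x 10 (z 0 to 10) fixed on it, ends flush, stone set in 5 on each long side. Origin: centre of the stone's outer face. z points from stone to base: up at the start (stone face down), down once turned over.
- stone_mid (a point): Middle of the sharpening block (13 from either broad face, 60 from each end, 28 from the base's long sides); axes as stone.
- board: Plywood board fixed to the bench, 240 (x) x 220 (y) x 12 thick, with two wooden cleats on top, 25 wide and 12 high: the far cleat along its whole +x edge, the left cleat along its +y edge. They meet in a corner. Origin: centre of the underside, on the bench. z up.
- corner (a point): Inner corner where the two cleats' inner faces meet, on the board's upper surface (12 above the bench); axes as the board: the far cleat's face is the plane x = 0, the left cleat's the plane y = 0, the free board surface lies at negative x (215) and negative y (195).
- jar: Bystander: amber glass jar, 64 diameter, 85 high, standing. Origin: centre of its underside.
- tin: Bystander: low steel tin, 70 diameter, 45 high, standing. Origin: centre of its underside.
- driver: Bystander: screwdriver with wooden handle, lying along its x axis, roughly 200 long. Origin: about its middle, underneath.
Not all that is in view belongs to the job. Of the things that look like the stone, the largest one is meant.

How it is judged:
By the outcome, as a careful person would: the job done as asked, in the order asked, and still so for the second after the job is handed in, with the robot touching nothing.
It also fails if it takes over 72 s, if anything falls off the work surface, if the arm or the gripper's body presses on something with over 40 N, if the wrist force passes 120 N, or if a joint passes its speed limit or range.

## Working session

There is one attempt and no reset: what is moved stays moved. The work goes in short steps, Python scripts to look and compute and a shell command to move; the robot and the scene stay as the last step left them, time stands still between calls to the robot, and variables do not carry over. Pictures are saved under pics/ and viewed, about 8 in all and at most 12, crops included, and the job is handed in when it is done.

```bash
mkdir -p pics
cat > h.py <<'E'
import numpy as np,cv2
from scipy.spatial.transform import Rotation as R
from bench import telemetry,optics,models
def cam(p):
    f=p["image"].shape[0]/2/np.tan(np.radians(p["fov_y"])/2)
    K=np.array([[f,0,p["cx"]],[0,f,p["cy"]],[0,0,1.]])
    return K,R.from_rotvec(np.ravel(p["rvec"])).as_matrix(),np.ravel(p["tvec"])
def ray(p,uv,z):
    K,Rm,t=cam(p);c=-Rm.T@t;d=Rm.T@np.linalg.inv(K)@[uv[0],uv[1],1]
    return c+d*(z-c[2])/d[2]
def proj(p,X):
    K,Rm,t=cam(p);q=(Rm@np.atleast_2d(X).T).T+t;q=q@K.T
    return q[:,:2]/q[:,2:]
E
python3 - <<'E'
from h import *
s=telemetry.sense();print(s["time"],s["ee_pos"],s["orientation"],s["width"],s["ft_force"])
print(R.from_rotvec(s["orientation"]).as_matrix().round(3))
ims=[]
for n in ("top","side"):
    p=optics.capture(n);ims.append(p);cv2.imwrite(f"pics/{n}0.png",p["image"])
    K,Rm,t=cam(p);print(n,p["fov_y"],p["cx"],p["cy"],"cam at",(-Rm.T@t).round(3),"fwd",Rm[2].round(3))
    for l in ("stone","board","jar","tin","driver"):
        for b in models.boxes_of(p,l)[:4]:print(l,np.round(b["at"],3),round(b["score"],2),proj(p,b["at"]).round(0)[0])
E
```

```text
0.0 [0.23126425 0.63396081 0.24456278] [-5.46592263e-01 -3.09344222e+00  1.77913256e-03] 0.08542060343951928 [ 0.25957058 -0.61676826 -0.51575135]
[[-0.939  0.343 -0.   ]
 [ 0.343  0.939 -0.001]
 [ 0.    -0.001 -1.   ]]
top 55.263569445890546 281.7350980980583 211.88189867161603 cam at [ 0.459 -0.023  0.943] fwd [ 0.072  0.013 -0.997]
stone [ 0.646 -0.22   0.022] 0.78 [371. 159.]
stone [ 0.543 -0.11   0.023] 0.71 [325. 204.]
stone [ 0.452 -0.317  0.018] 0.65 [416. 242.]
stone [ 0.663 -0.007  0.019] 0.61 [279. 154.]
board [0.542 0.196 0.01 ] 0.65 [193. 207.]
board [ 0.548 -0.111  0.025] 0.54 [325. 201.]
jar [ 0.602 -0.325  0.085] 0.97 [426. 172.]
tin [ 0.439 -0.044  0.046] 0.72 [297. 250.]
side 57.71084957363633 273.03182483468186 208.28033008183817 cam at [ 0.298 -0.688  0.727] fwd [ 0.267  0.68  -0.683]
stone [ 0.658 -0.016  0.024] 0.97 [306. 208.]
stone [ 0.54  -0.121  0.027] 0.81 [280. 246.]
stone [ 0.644 -0.222  0.013] 0.8 [336. 269.]
board [0.545 0.181 0.012] 0.58 [244. 177.]
jar [ 0.597 -0.354  0.073] 0.67 [350. 306.]
tin [ 0.433 -0.06   0.043] 0.91 [230. 235.]
driver [ 0.447 -0.328  0.02 ] 0.76 [274. 333.]
```

View pics/top0.png

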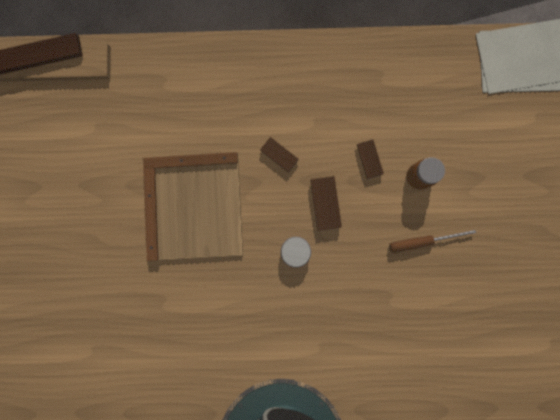

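View pics/side0.png

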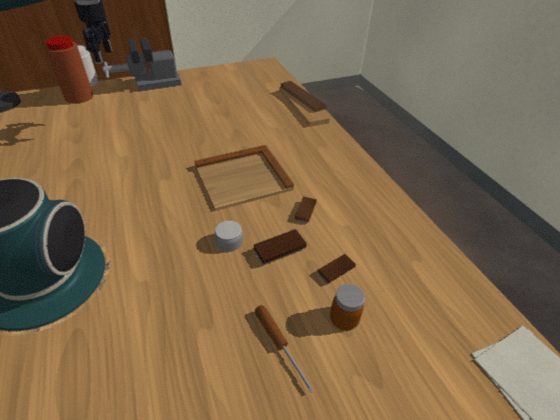

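Top view: the big block is at about (325,204), the two smaller look-alikes at (279,154) and (371,159). The board corner is at about (155,165), the tin at (296,252). I'll measure the outlines next.

Run:
```python
from h import *
p=optics.capture("top");im=p["image"]
# block top face: dark wood
hsv=cv2.cvtColor(im,cv2.COLOR_BGR2HSV)
x,y,w,h=300,165,52,75
c=im[y:y+h,x:x+w]
g=cv2.cvtColor(im,cv2.COLOR_BGR2GRAY)
print(g[204,305:350]);print(im[204,325],im[204,345],im[225,312])
big=cv2.resize(c,None,fx=8,fy=8,interpolation=cv2.INTER_CUBIC)
b2=cv2.resize(im[145:275,140:250],None,fx=4.5,fy=4.5,interpolation=cv2.INTER_CUBIC)
H=max(big.shape[0],b2.shape[0]);o=np.zeros((H,big.shape[1]+b2.shape[1],3),np.uint8)
big=np.clip(big*1.6,0,255);b2=np.clip(b2*1.3,0,255)
if o.shape[1]>800: pass
o[:big.shape[0],:big.shape[1]]=big;o[:b2.shape[0],big.shape[1]:]=b2
s=min(800/o.shape[1],600/o.shape[0]);print(o.shape,s)
cv2.imwrite("pics/crop1.png",cv2.resize(o,None,fx=s,fy=s))
```

```text
[109 108 109 104  89  73  70  69  65  59  55  55  54  57  56  56  56  56
  55  55  57  50  54  56  55  54  54  53  52  56  51  53  64  79  99 109
 111 108 110 113 110 111 111 112 110]
[40 53 72] [ 75 105 132] [ 62  86 107]
(600, 911, 3) 0.8781558726673985
```

View pics/crop1.png

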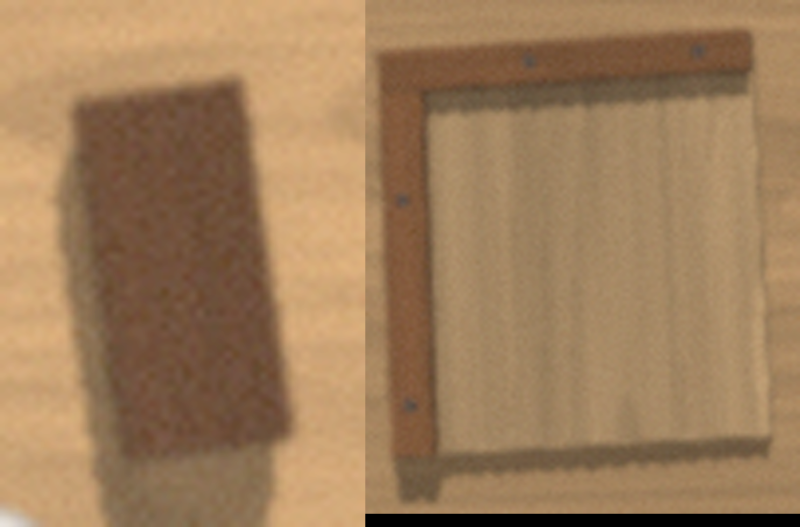

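Run:
```python
from h import *
p=optics.capture("top")
a=lambda x,y:np.array([300+x/7.025-.45,165+y/7.025-.45])
b=lambda x,y:np.array([140+(x-365.3)/3.952-.4,145+y/3.952-.4])
S=np.array([ray(p,a(*q),.026)[:2] for q in [(75,102),(240,80),(291,438),(123,459)]])
print("stone",S.round(4).tolist(),S.mean(0).round(4),[round(float(np.linalg.norm(S[i]-S[i-1])),4) for i in range(4)])
d=(S[0]+S[1]-S[2]-S[3]);print("yaw",np.degrees(np.arctan2(d[1],d[0])))
B=np.array([ray(p,b(*q),.024)[:2] for q in [(378,52),(751,32),(397,456),(425,93),(750,72),(437,455)]])
print("board",B.round(4).tolist())
for i,j in((1,0),(0,2),(4,3),(3,5)):
    d=B[j]-B[i] if i in(1,4) else B[i]-B[j];print(np.degrees(np.arctan2(d[1],d[0])),np.linalg.norm(d))
```

```text
stone [[0.6004, -0.0785], [0.6065, -0.1327], [0.4889, -0.1458], [0.4832, -0.0912]] [ 0.5447 -0.112 ] [0.1179, 0.0545, 0.1183, 0.0549]
yaw 6.281311354587311
board [[0.6593, 0.31], [0.6662, 0.0895], [0.4221, 0.2976], [0.6342, 0.2821], [0.6424, 0.0904], [0.4222, 0.2744]]
91.80683979368673 0.22061121954267146
2.9907004697163138 0.2374884872624466
92.45742984041375 0.19188065382326835
2.08428261570708 0.21210070864532835
```

```bash
cat >> h.py <<'E'
def frame(A,t,s):
    A,t=np.radians([A,t]);a=np.array([np.cos(A),np.sin(A),0])
    z=np.sin(t)*a-np.cos(t)*np.array([0,0,1.]);y=s*np.array([-np.sin(A),np.cos(A),0])
    return np.c_[np.cross(y,z),y,z]
def plan(*targets):
    s=telemetry.sense();R0=R.from_rotvec(s["orientation"]).as_matrix();p0=np.array(s["ee_pos"])
    print("t",round(s["time"],2),"q",np.round(s["joint_positions"],2),"p",p0.round(4),"F",np.round(s["ft_force"],1),"w",round(s["width"]*1e3,1))
    for pos,Rt in targets:
        d=R0.T@(np.array(pos)-p0)*1e3;r=np.degrees(R.from_matrix(R0.T@Rt).as_rotvec())
        print("row",d.round(1),r.round(2),"| rows",round(max(np.linalg.norm(d)/50,np.linalg.norm(r)/8.59),1))
E
python3 -c "
from h import *
plan(([.42,.25,.25],frame(80,0,-1)),([.52,-.1,.2],frame(40,-15,-1)))
print(frame(6.3,-40,-1).round(3))"
```

```text
t 0.7 q [ 1.18  0.12  1.44 -0.    1.58 -0.04] p [0.2313 0.6341 0.2453] F [0.7 0.1 0.1] w 85.4
row [-308.9 -296.2   -4.7] [ 0.    0.   79.96] | rows 9.3
row [-522.8 -590.8   45.3] [ 15.69  -9.07 119.16] | rows 15.8
[[ 0.761  0.11  -0.639]
 [ 0.084 -0.994 -0.071]
 [-0.643 -0.    -0.766]]
```

```bash
python3 -m jog '[[[85,-309,-296,-5,0,0,80],[85,-309,-296,-5,0,0,80],[85,-309,-296,-5,0,0,80],[85,-309,-296,-5,0,0,80],[85,-309,-296,-5,0,0,80],[85,-309,-296,-5,0,0,80],[85,-309,-296,-5,0,0,80],[85,-309,-296,-5,0,0,80],[85,-309,-296,-5,0,0,80],[85,-309,-296,-5,0,0,80],[85,-309,-296,-5,0,0,80]]]' 60
python3 -c "
from h import *
plan(([.56,-.11,.13],frame(6.3,-40,-1)))"
```

```text
time: 1.8
ee_pos: [0.4205, 0.2494, 0.2505]
orientation: [2.41, 2.016, 0.001]
ft_force: [-0.6, -0.6, -0.6]
width: 0.0851
t 1.8 q [ 0.48 -0.3   1.82  0.    1.62  0.66] p [0.4205 0.2494 0.2505] F [-0.6 -0.6 -0.6] w 85.1
row [-329.1  200.8  120.5] [ 25.61 -34.3   70.34] | rows 9.6
```

```bash
python3 -m jog '[[[85,-329,200,120,25.6,-34.3,70.3],[85,-329,200,120,25.6,-34.3,70.3],[85,-329,200,120,25.6,-34.3,70.3],[85,-329,200,120,25.6,-34.3,70.3],[85,-329,200,120,25.6,-34.3,70.3],[85,-329,200,120,25.6,-34.3,70.3],[85,-329,200,120,25.6,-34.3,70.3],[85,-329,200,120,25.6,-34.3,70.3],[85,-329,200,120,25.6,-34.3,70.3],[85,-329,200,120,25.6,-34.3,70.3],[85,-329,200,120,25.6,-34.3,70.3],[85,-329,200,120,25.6,-34.3,70.3]]]'
python3 -c "
from h import *
plan(([.545,-.112,.06],frame(6.3,-40,-1)),([.545,-.112,.022],frame(6.3,-40,-1)))"
```

```text
time: 3.0
ee_pos: [0.56, -0.1081, 0.1301]
orientation: [2.912, 0.171, -1.059]
ft_force: [0.1, -0.3, 0.9]
width: 0.0852
t 3.0 q [-0.15  0.35  1.46 -0.19  2.    1.28] p [ 0.56   -0.1081  0.1301] F [ 0.1 -0.3  0.9] w 85.2
row [33.3  2.2 63.6] [ 0.19 -0.03  0.37] | rows 1.4
row [57.7  2.3 92.7] [ 0.19 -0.03  0.37] | rows 2.2
```

```bash
python3 -m jog '[[[85,33,2.2,64,0.2,0,0.4],[85,33,2.2,64,0.2,0,0.4],[85,42,2.2,74,0.2,0,0.4],[85,50,2.2,84,0.2,0,0.4],[85,57.7,2.2,92.7,0.2,0,0.4],[85,57.7,2.2,92.7,0.2,0,0.4],[85,57.7,2.2,92.7,0.2,0,0.4]]]'
python3 -c "
from h import *
plan(([.545,-.112,.022],frame(6.3,-40,-1)))
p=optics.capture('side');cv2.imwrite('pics/s1.png',cv2.resize(p['image'][150:330,150:420],None,fx=2.8,fy=2.8))"
```

```text
time: 3.7
ee_pos: [0.5451, -0.1125, 0.0227]
orientation: [2.913, 0.153, -1.06]
ft_force: [0.3, 0.6, -0.0]
width: 0.0847
t 3.7 q [-0.16  0.43  1.55 -0.18  1.84  1.32] p [ 0.5451 -0.1125  0.0227] F [ 0.3  0.6 -0. ] w 84.7
row [ 0.4 -0.6  0.6] [-0.06 -0.01 -0.25] | rows 0.0
```

View pics/s1.png

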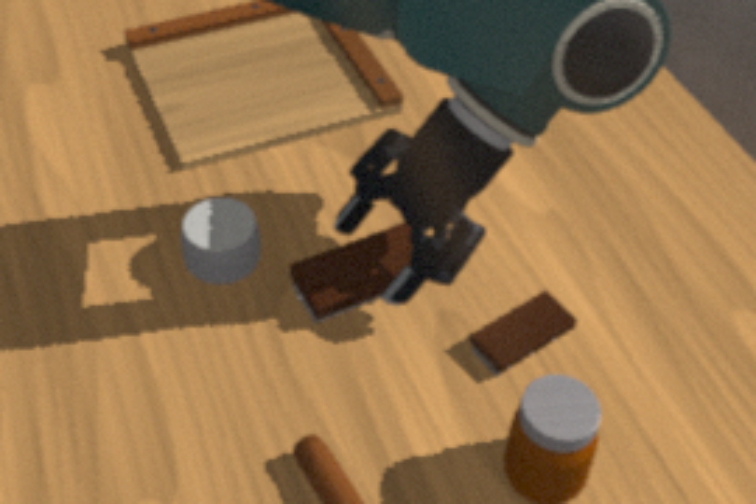

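The block lies between the open fingers (crop about (355,270)), clear of tin and jar. I'll close and lift a little.

```bash
python3 -m jog '[[[50,0,0,0,0,0,0],[50,0,0,0,0,0,0],[50,0,0,0,0,0,0],[50,0,0,0,0,0,0],[50,0,0,0,0,0,0],[50,0,0,0,0,0,0]]]' 60
python3 -c "
from h import *
s=telemetry.sense();p=np.array(s['ee_pos']);Rt=R.from_rotvec(s['orientation']).as_matrix()
plan((p+[0,0,.13],Rt))"
```

```text
time: 4.35
ee_pos: [0.5451, -0.1127, 0.023]
orientation: [2.913, 0.153, -1.059]
ft_force: [2.7, -0.2, 6.2]
width: 0.0547
t 4.35 q [-0.16  0.43  1.55 -0.18  1.84  1.32] p [ 0.5451 -0.1127  0.023 ] F [ 2.7 -0.2  6.2] w 54.7
row [-83.5   0.3 -99.7] [0. 0. 0.] | rows 2.6
```

```bash
python3 -m jog '[[[50,-6,0,-8,0,0,0],[50,-16,0,-20,0,0,0],[50,-36,0,-44,0,0,0],[50,-60,0,-72,0,0,0],[50,-83,0,-100,0,0,0],[50,-83,0,-100,0,0,0]]]'
python3 -c "
from h import *
p=optics.capture('side');cv2.imwrite('pics/s2.png',cv2.resize(p['image'][100:310,150:420],None,fx=2.8,fy=2.8))
plan(([.52,0.03,.22],frame(35,0,-1)),([.50,.15,.22],frame(85,50,-1)))"
```

```text
time: 4.95
ee_pos: [0.5468, -0.1125, 0.1584]
orientation: [2.915, 0.151, -1.049]
ft_force: [0.7, -0.9, -1.9]
width: 0.0545
t 5.0 q [-0.16  0.3   1.48 -0.19  2.03  1.28] p [ 0.5462 -0.1124  0.1554] F [ 0.   0.7 -4.1] w 54.3
row [ -50.1 -144.2  -43. ] [ -9.87  38.93 -27.84] | rows 5.7
row [ -55.9 -265.6  -38.7] [  7.89  74.07 -86.  ] | rows 13.2
```

View pics/s2.png

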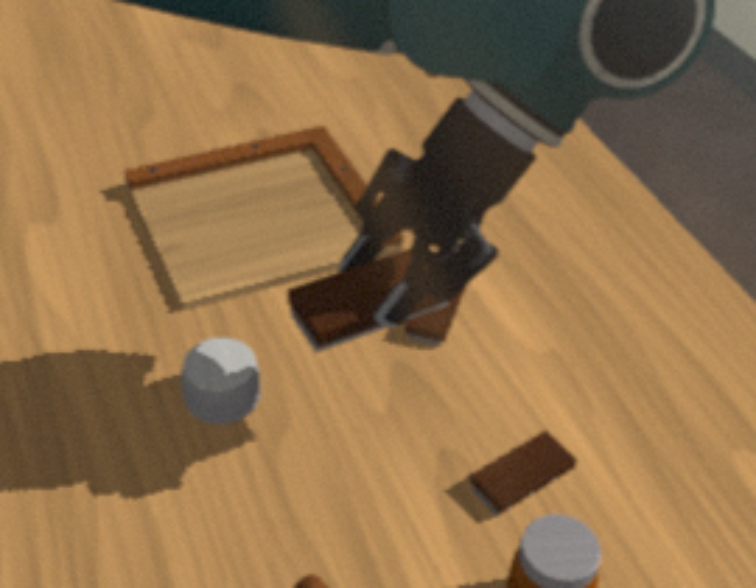

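```bash
python3 -m jog '[[[50,-25,-36,-22,-2.5,9.7,-7],[50,-50,-72,-43,-5,19.5,-14],[50,-50,-108,-43,-7.5,29,-21],[50,-50,-144,-43,-9.9,38.9,-27.8],[50,-50,-144,-43,-9.9,38.9,-27.8],[50,-50,-144,-43,-9.9,38.9,-27.8],[50,-50,-144,-43,-9.9,38.9,-27.8]]]'
python3 -c "
from h import *
plan(([.52,.16,.2],frame(85,50,-1)))"
```

```text
time: 5.7
ee_pos: [0.5183, 0.0299, 0.2168]
orientation: [-2.994, -0.945, 0.005]
ft_force: [-0.3, 0.6, -3.1]
width: 0.0542
t 5.7 q [ 0.01 -0.22  1.81  0.    1.55  0.97] p [0.5183 0.0299 0.2168] F [-0.3  0.6 -3.1] w 54.2
row [  76.1 -105.5   16.9] [ 21.59  46.79 -46.76] | rows 8.1
```

```bash
python3 -m jog '[[[50,19,-26,4,5.4,11.7,-11.7],[50,38,-53,8,10.8,23.4,-23.4],[50,57,-80,12,16.2,35,-35],[50,76,-105,17,21.6,46.8,-46.8],[50,76,-105,17,21.6,46.8,-46.8],[50,76,-105,17,21.6,46.8,-46.8],[50,76,-105,17,21.6,46.8,-46.8],[50,76,-105,17,21.6,46.8,-46.8],[50,76,-105,17,21.6,46.8,-46.8],[50,76,-105,17,21.6,46.8,-46.8]]]'
python3 -c "
from h import *
p=optics.capture('side');cv2.imwrite('pics/s3.png',cv2.resize(p['image'][50:260,130:400],None,fx=2.8,fy=2.8))
plan(([.52,.16,.10],frame(85,50,-1)),([.52,.16,.07],frame(85,50,-1)))"
```

```text
time: 6.7
ee_pos: [0.5218, 0.159, 0.1985]
orientation: [-1.792, -1.631, -0.825]
ft_force: [0.9, -0.4, -1.9]
width: 0.0548
t 6.75 q [-0.15 -0.18  1.97  0.87  1.48 -0.2 ] p [0.5218 0.1593 0.1993] F [ 0.5 -1.2 -2.2] w 54.7
row [-75.6  -1.3  64.5] [-0.09  0.19 -0.35] | rows 2.0
row [-98.5  -1.1  83.9] [-0.09  0.19 -0.35] | rows 2.6
```

View pics/s3.png

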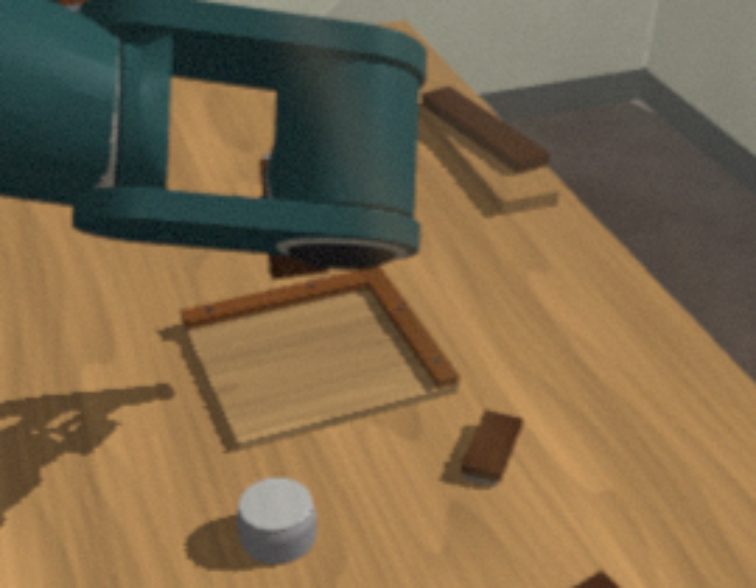

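```bash
python3 -m jog '[[[50,-20,-1,17,0,0.2,-0.3],[50,-50,-1,42,0,0.2,-0.3],[50,-76,-1,64,0,0.2,-0.3],[50,-84,-1,71,0,0.2,-0.3],[50,-89,-1,75.5,0,0.2,-0.3],[50,-89,-1,75.5,0,0.2,-0.3],[50,-89,-1,75.5,0,0.2,-0.3]]]'
python3 -c "
from h import *
plan(([.52,.16,.072],frame(85,50,-1)))
p=optics.capture('top');cv2.imwrite('pics/t4.png',cv2.resize(p['image'][120:300,130:400],None,fx=2.8,fy=2.8))"
```

```text
time: 7.45
ee_pos: [0.5213, 0.1602, 0.0849]
orientation: [-1.782, -1.641, -0.838]
ft_force: [-0.1, -0.7, -3.7]
width: 0.0543
t 7.45 q [-0.15 -0.05  2.06  0.91  1.34 -0.38] p [0.5213 0.1602 0.0849] F [-0.1 -0.7 -3.7] w 54.3
row [-10.2  -1.3   8. ] [ 0.04 -0.16  0.3 ] | rows 0.3
```

View pics/t4.png

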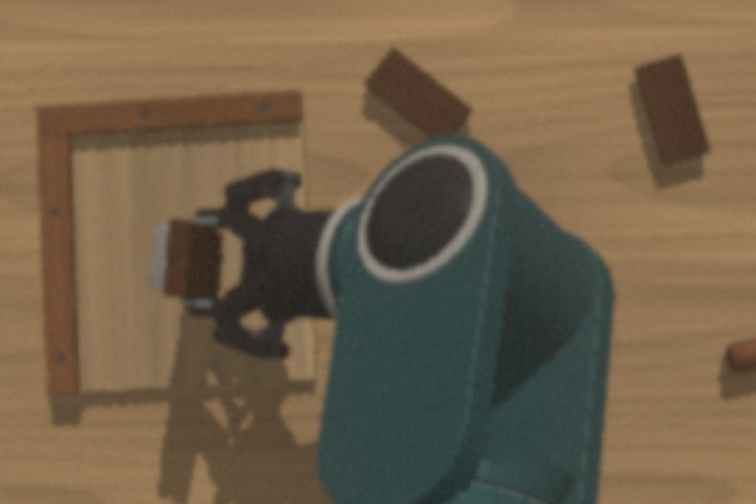

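```bash
python3 -m jog '[[[50,-4,0,3.4,0,0,0],[50,-6.5,0,5.4,0,0,0],[50,-8,0,6.7,0,0,0],[50,-8.8,0,7.4,0,0,0],[50,-8.8,0,7.4,0,0,0]]]'; python3 -m jog '[[[50,-0.8,0,0.6,0,0,0],[50,-1.5,0,1.3,0,0,0],[50,-1.5,0,1.3,0,0,0]]]'
```

```text
time: 8.0
ee_pos: [0.5207, 0.1604, 0.0729]
orientation: [-1.78, -1.639, -0.838]
ft_force: [-5.6, -3.4, 11.0]
width: 0.0545
time: 8.3
ee_pos: [0.521, 0.1607, 0.0728]
orientation: [-1.777, -1.639, -0.84]
ft_force: [-13.4, -8.4, 30.2]
width: 0.0544
```

```bash
python3 -m jog '[[[50,1.3,0,-1.1,0,0,0],[50,1.3,0,-1.1,0,0,0],[50,1.3,0,-1.1,0,0,0]]]'; python3 -c "
from h import *
p=optics.capture('top');cv2.imwrite('pics/t5.png',p['image'])
plan(([.521,.16,.0729],frame(85,50,-1)))"
```

```text
time: 8.6
ee_pos: [0.5209, 0.1605, 0.0729]
orientation: [-1.78, -1.639, -0.839]
ft_force: [-4.8, -2.3, 10.7]
width: 0.0544
t 8.65 q [-0.15 -0.03  2.06  0.91  1.33 -0.4 ] p [0.5209 0.1605 0.0729] F [-5.3 -1.2 12.6] w 54.9
row [-0.3  0.1 -0.4] [-0.03 -0.28  0.26] | rows 0.0
```

```bash
python3 -m jog '[[[57,0.5,0,-0.4,0,0,0],[60,0.5,0,-0.4,0,0,0],[65,0.5,0,-0.4,0,0,0],[72,0.5,0,-0.4,0,0,0],[76,0.5,0,-0.4,0,0,0],[76,0.5,0,-0.4,0,0,0]]]'; python3 -m jog '[[[76,0,0,-8,0,0,0],[76,0,0,-25,0,0,0],[80,0,0,-50,0,0,0],[85,0,0,-90,0,0,0],[85,0,0,-130,0,0,0],[85,0,0,-170,0,0,0],[85,0,0,-170,0,0,0]]]'
python3 -c "
from h import *
plan(([.53,.16,.3],frame(85,0,-1)),([.52,.26,.25],frame(85,-50,-1)))
p=optics.capture('top');cv2.imwrite('pics/t6.png',cv2.resize(p['image'][120:300,130:400],None,fx=2.8,fy=2.8))"
```

```text
time: 9.25
ee_pos: [0.5205, 0.1603, 0.072]
orientation: [-1.782, -1.639, -0.836]
ft_force: [-0.1, 0.3, 0.1]
width: 0.0761
time: 9.95
ee_pos: [0.5103, 0.027, 0.1847]
orientation: [-1.785, -1.642, -0.841]
ft_force: [0.3, -0.2, -0.1]
width: 0.0849
t 9.95 q [-0.41 -0.13  1.95  0.82  1.64 -0.4 ] p [0.5103 0.027  0.1847] F [ 0.3 -0.2 -0.1] w 84.9
row [174.5   8.9  29. ] [  0.39 -50.08   0.2 ] | rows 5.8
row [199.6 -10.1 136.7] [ 4.8000e-01 -1.0008e+02  2.0000e-02] | rows 11.7
```

View pics/t6.png

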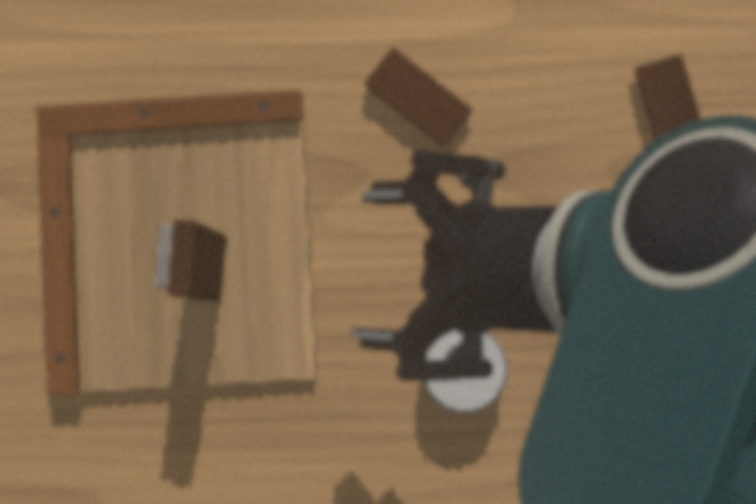

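```bash
python3 -m jog '[[[85,44,2,0,0,-8.5,0],[85,88,4,5,0,-17,0],[85,126,6,10,0,-25.5,0],[85,160,8,10,0,-34,0],[85,180,8,10,0,-42.5,0],[85,190,9,10,0.4,-50,0.2],[85,190,9,10,0.4,-50,0.2],[85,190,9,10,0.4,-50,0.2]]]'
python3 -c "
from h import *
plan(([.5355,.325,.2],frame(85,-60,-1)))
p=optics.capture('top')
for q in [(157,221),(175,221),(155,287),(173,299),(175,257)]: print(q,ray(p,(130+q[0]/2.8-.3,120+q[1]/2.8-.3),.132).round(4))"
```

```text
time: 10.8
ee_pos: [0.5284, 0.1596, 0.3193]
orientation: [-2.305, -2.123, 0.002]
ft_force: [-0.3, 0.0, 0.0]
width: 0.0849
t 10.8 q [ 0.24 -0.16  1.59  0.01  1.71  0.33] p [0.5284 0.1596 0.3193] F [-0.3  0.   0. ] w 84.9
row [164.9  -5.7 120. ] [ -0.19 -60.24   0.48] | rows 7.0
(157, 221) [0.5494 0.1823 0.132 ]
(175, 221) [0.5491 0.1692 0.132 ]
(155, 287) [0.5013 0.1839 0.132 ]
(173, 299) [0.4924 0.1708 0.132 ]
(175, 257) [0.5228 0.1693 0.132 ]
```

```bash
python3 -m jog '[[[85,40,0,0,0,-6,0],[85,80,-2,10,0,-14,0],[85,120,-4,40,0,-22,0],[85,150,-5,75,0,-30,0],[85,165,-6,105,0,-38,0],[85,165,-6,120,0,-46,0.3],[85,165,-6,120,0,-54,0.4],[85,165,-6,120,0,-60.2,0.5],[85,165,-6,120,0,-60.2,0.5],[85,165,-6,120,0,-60.2,0.5]]]'
python3 -c "
from h import *
F=frame(85,-60,-1);T=np.array([.522,.178,.072])
plan((T-.12*F[:,2],F),(T-.05*F[:,2],F),(T,F))"
```

```text
time: 11.85
ee_pos: [0.5365, 0.3227, 0.2002]
orientation: [1.67, 1.524, -0.964]
ft_force: [0.2, -0.7, 0.2]
width: 0.0848
t 11.85 q [ 0.75  0.46  1.33 -0.74  2.13  0.7 ] p [0.5365 0.3227 0.2002] F [ 0.2 -0.7  0.2] w 84.8
row [38.2 -1.4 70.2] [-0.36 -0.15 -0.04] | rows 1.6
row [ 38.   -1.  140.2] [-0.36 -0.15 -0.04] | rows 2.9
row [ 37.9  -0.7 190.2] [-0.36 -0.15 -0.04] | rows 3.9
```

```bash
python3 -m jog '[[[85,20,-1,20,0,0,0],[85,38,-1,55,-0.3,-0.1,0],[85,38,-1,90,-0.3,-0.1,0],[85,38,-1,125,-0.3,-0.1,0],[85,38,-1,140,-0.3,-0.1,0],[85,38,-1,140,-0.3,-0.1,0]]]'
python3 -c "
from h import *
F=frame(85,-60,-1);T=np.array([.522,.178,.072])
plan((T,F))
p=optics.capture('top');cv2.imwrite('pics/t7.png',cv2.resize(p['image'][120:300,60:330],None,fx=2.8,fy=2.8))"
```

```text
time: 12.45
ee_pos: [0.5257, 0.2201, 0.0986]
orientation: [1.667, 1.521, -0.96]
ft_force: [-0.2, 1.2, 0.2]
width: 0.085
t 12.45 q [ 0.66  0.4   1.59 -0.74  1.92  0.78] p [0.5257 0.2201 0.0986] F [-0.2  1.2  0.2] w 85.0
row [ 1.9  0.1 49.9] [-0.08 -0.02 -0.17] | rows 1.0
```

View pics/t7.png

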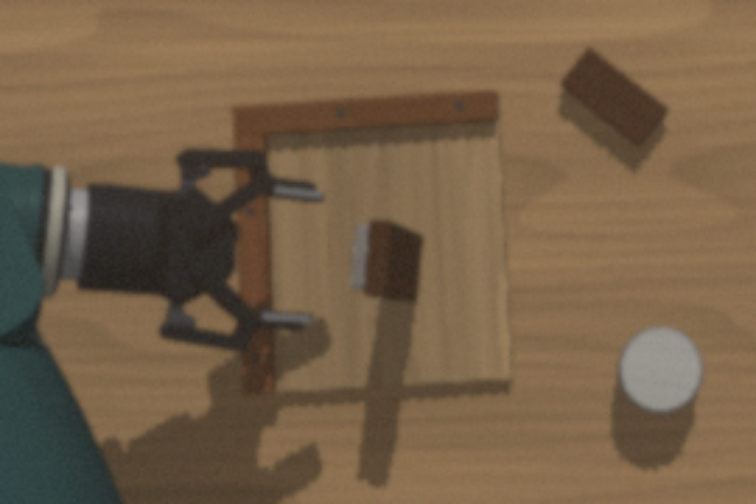

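```bash
python3 -m jog '[[[85,1,0,15,0,0,-0.1],[85,1.9,0,32,0,0,-0.1],[85,1.9,0,44,0,0,-0.1],[85,1.9,0,49.9,0,0,-0.1],[85,1.9,0,49.9,0,0,-0.1],[75,1.9,0,49.9,0,0,-0.1],[68,1.9,0,49.9,0,0,-0.1],[64,1.9,0,49.9,0,0,-0.1],[61,1.9,0,49.9,0,0,-0.1]]]'; python3 -m jog '[[[58,0,0,0,0,0,0],[55,0,0,0,0,0,0],[50,0,0,0,0,0,0],[50,0,0,0,0,0,0],[50,0,0,0,0,0,0]]]' 70
python3 -c "
from h import *
F=frame(85,-60,-1);T=np.array([.522,.178,.072])
plan((T,F),(T+[0,0,.1],F))"
```

```text
time: 13.4
ee_pos: [0.5222, 0.18, 0.0718]
orientation: [1.661, 1.524, -0.961]
ft_force: [0.3, 0.8, -0.7]
width: 0.0614
time: 13.9
ee_pos: [0.5222, 0.1799, 0.0723]
orientation: [1.661, 1.523, -0.961]
ft_force: [0.3, 2.5, 6.7]
width: 0.0524
t 13.9 q [ 0.62  0.38  1.67 -0.76  1.85  0.79] p [0.5222 0.1799 0.0723] F [0.3 2.5 6.7] w 52.4
row [-0.7 -0.1  1.8] [ 0.07  0.14 -0.02] | rows 0.0
row [-87.4   0.  -47.9] [ 0.07  0.14 -0.02] | rows 2.0
```

```bash
python3 -m jog '[[[56,0,0,0,0,0,0],[60,0,0,0,0,0,0],[62,0,0,0,0,0,0],[62,-1,0,2.5,0.1,0.1,0],[62,-1,0,3.2,0.1,0.1,0],[62,-1,0,3.2,0.1,0.1,0],[58,-1,0,3.2,0.1,0.1,0],[55,-1,0,3.2,0.1,0.1,0],[50,-1,0,3.2,0.1,0.1,0],[50,-1,0,3.2,0.1,0.1,0],[50,-1,0,3.2,0.1,0.1,0]]]' 70
python3 -c "
from h import *
F=frame(85,-60,-1);T=np.array([.522,.178,.072])
plan((T,F),(T+[0,0,.1],F))"
```

```text
time: 15.0
ee_pos: [0.5219, 0.1767, 0.0714]
orientation: [1.664, 1.524, -0.962]
ft_force: [-1.1, 2.7, 6.3]
width: 0.0533
t 15.0 q [ 0.61  0.37  1.67 -0.76  1.84  0.79] p [0.5219 0.1767 0.0714] F [-1.1  2.7  6.3] w 53.3
row [ 0.1  0.  -1.5] [-0.04  0.03 -0.  ] | rows 0.0
row [-86.5   0.  -51.4] [-0.04  0.03 -0.  ] | rows 2.0
```

```bash
python3 -m jog '[[[50,-9,0,-5,0,0,0],[50,-22,0,-13,0,0,0],[50,-45,0,-26,0,0,0],[50,-87,0,-51,0,0,0],[50,-105,0,-61,0,0,0],[50,-105,0,-61,0,0,0]]]'
cat >> h.py <<'E'
BY=np.radians(2.3);C0=np.array([.634,.282])
def bd(x,y,z):
    c,s=np.cos(BY),np.sin(BY);return np.array([C0[0]+c*x-s*y,C0[1]+s*x+c*y,z])
E
python3 -c "
from h import *
plan(([.54,.2,.2],frame(65,0,-1)))
p=optics.capture('side');cv2.imwrite('pics/s8.png',cv2.resize(p['image'][50:260,130:400],None,fx=2.8,fy=2.8))"
```

```text
time: 15.6
ee_pos: [0.5226, 0.1773, 0.196]
orientation: [1.667, 1.523, -0.955]
ft_force: [-0.2, -0.4, -4.1]
width: 0.053
t 15.6 q [ 0.62  0.24  1.61 -0.8   1.98  0.65] p [0.5226 0.1773 0.196 ] F [-0.2 -0.4 -4.1] w 53.0
row [  8.7  15.4 -22.8] [10.62 59.14 17.99] | rows 7.3
```

View pics/s8.png

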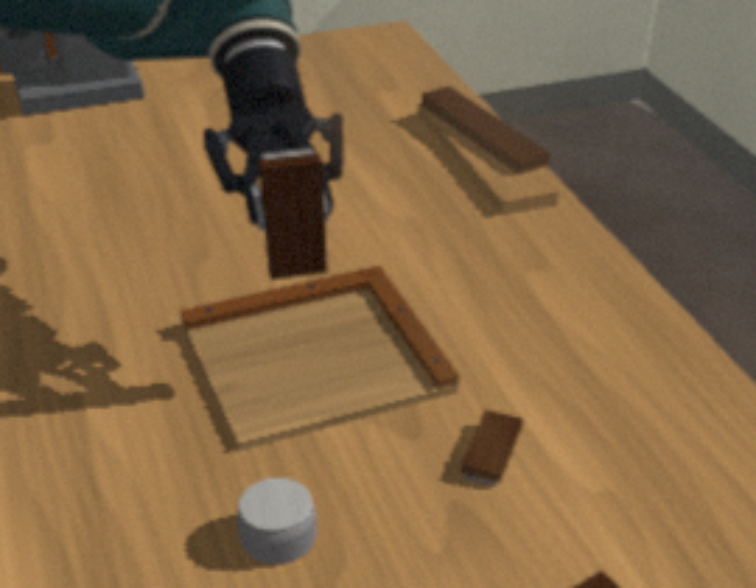

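```bash
python3 -m jog '[[[50,1,2,-3,1.2,6.6,2],[50,2,4,-6,2.4,13.2,4],[50,3,6,-9,3.6,19.8,6],[50,4,8,-12,4.8,26.4,8],[50,5,10,-15,6,33,10],[50,6,12,-18,7.2,39.6,12],[50,7,14,-21,8.4,46.2,14],[50,8,15,-23,9.6,52.8,16],[50,8,15,-23,10.6,59.1,18],[50,8,15,-23,10.6,59.1,18]]]'
python3 -c "
from h import *
plan((bd(-.066,-.056,.16),frame(2.3,30,-1)))"
```

```text
time: 16.65
ee_pos: [0.5384, 0.198, 0.1954]
orientation: [-2.652, -1.683, 0.01]
ft_force: [0.4, -1.6, -2.6]
width: 0.0533
t 16.65 q [ 0.31 -0.08  1.72 -0.    1.51  0.75] p [0.5384 0.198  0.1954] F [ 0.4 -1.6 -2.6] w 53.3
row [36.8 18.2 35.1] [-16.43  27.33  61.01] | rows 8.0
```

```bash
python3 -m jog '[[[50,4,2,4,-1.8,3,6.8],[50,8,4,8,-3.6,6,13.6],[50,12,6,12,-5.4,9,20.4],[50,16,8,16,-7.2,12,27.2],[50,20,10,20,-9,15,34],[50,25,12,25,-10.8,18,40.8],[50,30,14,30,-12.6,21,47.6],[50,34,16,33,-14.4,24,54.4],[50,36.8,18,35,-16.4,27.3,61],[50,36.8,18,35,-16.4,27.3,61],[50,36.8,18,35,-16.4,27.3,61]]]'
python3 -c "
from h import *
F=frame(2.3,30,-1)
plan((bd(-.066,-.056,.16),F),(bd(-.066,-.056,.06),F),(bd(-.066,-.056,.038),F))
p=optics.capture('top');cv2.imwrite('pics/t9.png',cv2.resize(p['image'][120:300,100:370],None,fx=2.8,fy=2.8))"
```

```text
time: 17.75
ee_pos: [0.57, 0.2255, 0.1604]
orientation: [-3.028, -0.077, -0.806]
ft_force: [0.8, -1.3, -2.0]
width: 0.0532
t 17.75 q [ 0.42 -0.25  1.99 -0.23  0.93  2.03] p [0.57   0.2255 0.1604] F [ 0.8 -1.3 -2. ] w 53.2
row [-0.1  2.1  0.5] [-0.    0.19  0.61] | rows 0.1
row [-49.8   1.5  87.2] [-0.    0.19  0.61] | rows 2.0
row [-60.7   1.4 106.3] [-0.    0.19  0.61] | rows 2.4
```

View pics/t9.png

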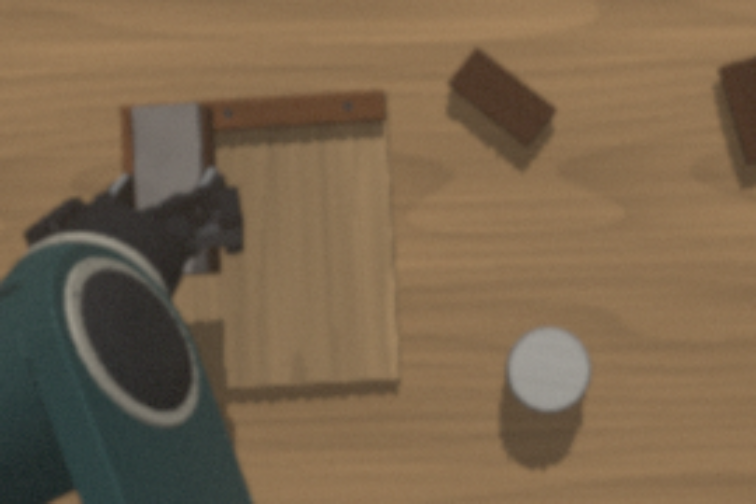

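```bash
python3 -c "
from h import *
p=optics.capture('top')
for q in [(134,106),(198,104),(218,272)]:
    X=ray(p,(100+q[0]/2.8-.3,120+q[1]/2.8-.3),.1664)[:2]-C0;c,s=np.cos(BY),np.sin(BY);print((X@np.array([[c,-s],[s,c]])).round(4))
"
python3 -m jog '[[[50,-15,1,26,0,0.1,0.3],[50,-35,1.5,61,0,0.2,0.6],[50,-50,1.5,87,0,0.2,0.6],[50,-57,1.5,100,0,0.2,0.6],[50,-60.7,1.5,106.3,0,0.2,0.6],[50,-60.7,1.5,106.3,0,0.2,0.6]]]'
python3 -c "
from h import *
F=frame(2.3,30,-1)
plan((bd(-.066,-.056,.033),F))"
```

```text
[-0.0068 -0.0328]
[-0.0082 -0.078 ]
[-0.1273 -0.0873]
time: 18.45
ee_pos: [0.5717, 0.2233, 0.0394]
orientation: [-3.021, -0.052, -0.815]
ft_force: [0.1, -0.0, -2.6]
width: 0.0532
t 18.45 q [ 0.41 -0.12  2.09 -0.29  0.7   2.13] p [0.5717 0.2233 0.0394] F [ 0.1 -0.  -2.6] w 53.2
row [-4.5 -0.2  4.9] [-0.01 -0.21 -0.33] | rows 0.1
```

```bash
python3 -m jog '[[[50,-1.5,0,2.6,0,0,-0.2],[50,-2.5,0,4.3,0,-0.2,-0.3],[50,-3.2,0,5.6,0,-0.2,-0.3],[50,-3.6,0,6.3,0,-0.2,-0.3],[50,-3.6,0,6.3,0,-0.2,-0.3]]]'; python3 -m jog '[[[50,-0.5,0,0.8,0,0,0],[50,-0.8,0,1.3,0,0,0],[50,-0.8,0,1.3,0,0,0]]]'
```

```text
time: 18.95
ee_pos: [0.572, 0.2236, 0.0331]
orientation: [-3.022, -0.059, -0.813]
ft_force: [-2.0, -0.6, 4.2]
width: 0.0535
time: 19.25
ee_pos: [0.5725, 0.2238, 0.0329]
orientation: [-3.021, -0.059, -0.816]
ft_force: [-10.3, -3.7, 16.9]
width: 0.0535
```

```bash
python3 -m jog '[[[50,0.6,0,-1.1,0,0,0],[56,0.8,0,-1.3,0,0,0],[62,0.8,0,-1.3,0,0,0],[67,0.8,0,-1.3,0,0,0],[67,0.8,0,-1.3,0,0,0],[67,5.8,0,-10,0,0,0],[67,15,0,-26,0,0,0],[67,30,0,-52,0,0,0],[67,50,0,-87,0,0,0],[67,65,0,-113,0,0,0],[67,65,0,-113,0,0,0]]]'
python3 -c "
from h import *
plan((bd(-.06,-.15,.16),frame(2.3,0,-1)))
p=optics.capture('top')"
```

```text
time: 20.35
ee_pos: [0.5726, 0.2239, 0.1673]
orientation: [-3.017, -0.058, -0.821]
ft_force: [0.8, -0.0, 1.1]
width: 0.0671
t 20.35 q [ 0.41 -0.26  1.98 -0.23  0.92  2.04] p [0.5726 0.2239 0.1673] F [ 0.8 -0.   1.1] w 67.1
row [-0.3 94.4  7.9] [ -0.2  -30.44  -0.08] | rows 3.5
```

```bash
python3 -m jog '[[[40,0,24,2,0,-7.6,0],[20,0,48,4,0,-15.2,0],[0,0,72,6,-0.2,-22.8,0],[0,0,94,8,-0.2,-30.4,0],[0,0,94,8,-0.2,-30.4,0],[0,0,94,8,-0.2,-30.4,0],[0,0,94,8,-0.2,-30.4,0],[0,0,94,8,-0.2,-30.4,0]]]'
python3 -c "
from h import *
F=frame(2.3,0,-1)
plan((bd(-.064,-.125,.05),F),(bd(-.064,-.125,.031),F),(bd(-.064,-.11,.031),F))"
```

```text
time: 21.2
ee_pos: [0.5782, 0.1301, 0.1539]
orientation: [3.139, 0.062, -0.008]
ft_force: [-1.3, 1.2, 0.2]
width: 0.0002
t 21.2 q [ 0.18 -0.02  1.73 -0.    1.44  1.71] p [0.5782 0.1301 0.1539] F [-1.3  1.2  0.2] w 0.2
row [ -1.7 -24.8 103.8] [ 0.13  0.31 -0.04] | rows 2.1
row [ -1.6 -24.8 122.8] [ 0.13  0.31 -0.04] | rows 2.5
row [ -1.6 -39.8 122.8] [ 0.13  0.31 -0.04] | rows 2.6
```

```bash
python3 -m jog '[[[0,-1,-20,40,0,0.3,0],[0,-1.6,-24.8,80,0.1,0.3,0],[0,-1.6,-24.8,110,0.1,0.3,0],[0,-1.6,-24.8,122,0.1,0.3,0],[0,-1.6,-24.8,122.5,0.1,0.3,0],[0,-1.6,-30,122.5,0.1,0.3,0],[0,-1.6,-36,122.5,0.1,0.3,0],[0,-1.6,-41,122.5,0.1,0.3,0],[0,-1.6,-46,122.5,0.1,0.3,0],[0,-1.6,-50,122.5,0.1,0.3,0]]]'
python3 -c "
from h import *
F=frame(2.3,0,-1)
plan((bd(-.064,-.071,.031),F))"
```

```text
time: 22.2
ee_pos: [0.5746, 0.1797, 0.0317]
orientation: [3.141, 0.061, -0.001]
ft_force: [0.2, -0.3, -0.3]
width: -0.0002
t 22.2 q [ 0.26  0.1   1.82 -0.    1.22  1.79] p [0.5746 0.1797 0.0317] F [ 0.2 -0.3 -0.3] w -0.2
row [ -0.6 -28.9   0.7] [ 0.02  0.03 -0.08] | rows 0.6
```

```bash
python3 -m jog '[[[0,0,-4,0.3,0,0,0],[0,0,-8,0.3,0,0,0],[0,0,-12,0.3,0,0,0],[0,0,-15,0.3,0,0,0],[0,0,-18,0.3,0,0,0],[0,0,-20,0.3,0,0,0],[0,0,-22,0.3,0,0,0]]]'
python3 -c "
from h import *
F=frame(2.3,0,-1)
plan((bd(-.064,-.0705,.031),F))"
python3 -m jog '[[[0,0,-2,0,0,0,0],[0,0,-4,0,0,0,0],[0,0,-6,0,0,0,0],[0,0,-6,0,0,0,0]]]'
```

```text
time: 22.9
ee_pos: [0.5738, 0.2011, 0.0311]
orientation: [3.14, 0.06, -0.001]
ft_force: [1.0, -3.8, 3.5]
width: -0.0001
t 22.9 q [ 0.3   0.11  1.8  -0.    1.22  1.83] p [0.5738 0.2011 0.0311] F [ 1.  -3.8  3.5] w -0.1
row [-0.6 -7.9  0. ] [ 0.04  0.05 -0.1 ] | rows 0.2
time: 23.3
ee_pos: [0.5735, 0.2073, 0.031]
orientation: [3.141, 0.061, -0.002]
ft_force: [-0.2, -3.3, 4.5]
width: 0.0002
```

```bash
python3 -m jog '[[[0,0,-1.5,0,0,0,0],[0,0,-3,0,0,0,0],[0,0,-3,0,0,0,0]]]'; python3 -m jog '[[[0,0,-1.5,0,0,0,0],[0,0,-2.5,0,0,0,0],[0,0,-2.5,0,0,0,0]]]'
```

```text
time: 23.6
ee_pos: [0.5734, 0.2102, 0.0309]
orientation: [3.14, 0.061, -0.002]
ft_force: [0.5, -2.7, 4.8]
width: -0.0002
time: 23.9
ee_pos: [0.5733, 0.2126, 0.031]
orientation: [3.14, 0.06, -0.002]
ft_force: [-0.1, -3.4, 4.8]
width: 0.0001
```

```bash
python3 -m jog '[[[0,0,-1.5,0,0,0,0],[0,0,-2.5,0,0,0,0],[0,0,-2.5,0,0,0,0]]]'; python3 -m jog '[[[0,0,-1,0,0,0,0],[0,0,-2,0,0,0,0],[0,0,-2,0,0,0,0]]]'
```

```text
time: 24.2
ee_pos: [0.5729, 0.2142, 0.0309]
orientation: [3.138, 0.06, -0.003]
ft_force: [-4.4, -12.6, 9.2]
width: -0.0001
time: 24.5
ee_pos: [0.5728, 0.2146, 0.0309]
orientation: [3.136, 0.06, -0.004]
ft_force: [-4.2, -26.1, 12.5]
width: -0.0001
```

```bash
python3 -m jog '[[[0,0,5,0,0,0,0],[0,0,20,-10,0,0,0],[0,0,25,-50,0,0,0],[0,0,25,-80,0,0,0],[0,0,25,-80,0,0,0]]]'
python3 -c "
from h import *
F=frame(2.3,15,-1)
plan((bd(-.16,-.030,.1),F),(bd(-.16,-.030,.034),F))"
```

```text
time: 25.0
ee_pos: [0.5758, 0.192, 0.1162]
orientation: [-3.139, -0.06, -0.008]
ft_force: [0.7, 0.6, -0.8]
width: -0.0001
t 25.0 q [0.28 0.03 1.74 0.   1.36 1.81] p [0.5758 0.192  0.1162] F [ 0.7  0.6 -0.8] w -0.1
row [-98.4 -57.3  15.8] [-0.07 14.71 -0.12] | rows 2.3
row [-98.8 -57.2  81.8] [-0.07 14.71 -0.12] | rows 2.8
```

```bash
python3 -m jog '[[[0,-40,0,10,0,5,0],[0,-80,-20,14,0,10,0],[0,-98,-57,16,0,14.7,0],[0,-98,-57,40,0,14.7,0],[0,-98,-57,70,0,14.7,0],[0,-98,-57,83.5,0,14.7,0],[0,-98,-57,83.5,0,14.7,0]]]'
python3 -c "
from h import *
F=frame(2.3,15,-1)
plan((bd(-.14,-.030,.0325),F),(bd(-.13,-.03,.0325),F))"
```

```text
time: 25.7
ee_pos: [0.4741, 0.2452, 0.0277]
orientation: [-3.111, -0.06, -0.399]
ft_force: [0.5, 1.4, 0.4]
width: 0.0002
t 25.7 q [ 0.49 -0.18  2.11 -0.13  0.98  2.08] p [0.4741 0.2452 0.0277] F [0.5 1.4 0.4] w 0.2
row [21.8 -0.4  0.7] [ 0.05  0.37 -0.09] | rows 0.4
row [31.4 -0.4  3.2] [ 0.05  0.37 -0.09] | rows 0.6
```

```bash
python3 -m jog '[[[0,6,0,-3.5,0,0.3,0],[0,12,0,-2,0,0.3,0],[0,16,0,-1,0,0.3,0],[0,20,0,0.2,0,0.3,0],[0,22,0,0.7,0,0.3,0],[0,24,0,1.2,0,0.3,0],[0,24,0,1.2,0,0.3,0]]]';python3 -m jog '[[[0,1.5,0,0.4,0,0,0],[0,3,0,0.8,0,0,0],[0,3,0,0.8,0,0,0]]]'
```

```text
time: 26.4
ee_pos: [0.4975, 0.246, 0.0322]
orientation: [-3.11, -0.06, -0.407]
ft_force: [0.1, -0.6, -0.3]
width: 0.0002
time: 26.7
ee_pos: [0.5006, 0.2463, 0.0324]
orientation: [-3.11, -0.06, -0.408]
ft_force: [-0.5, -0.1, -1.1]
width: -0.0001
```

```bash
python3 -m jog '[[[0,1.5,0,0.4,0,0,0],[0,3,0,0.8,0,0,0],[0,3,0,0.8,0,0,0]]]';python3 -m jog '[[[0,1.5,0,0.4,0,0,0],[0,2.5,0,0.7,0,0,0],[0,2.5,0,0.7,0,0,0]]]'
```

```text
time: 27.0
ee_pos: [0.5038, 0.2464, 0.0324]
orientation: [-3.11, -0.06, -0.408]
ft_force: [-0.5, -0.1, -0.8]
width: 0.0003
time: 27.3
ee_pos: [0.5045, 0.2464, 0.0321]
orientation: [-3.112, -0.06, -0.401]
ft_force: [-27.1, -2.9, 16.3]
width: 0.0001
```

```bash
python3 -c "
from h import *
p=optics.capture('top');cv2.imwrite('pics/t10.png',cv2.resize(p['image'][140:280,130:310],None,fx=4.2,fy=4.2,interpolation=cv2.INTER_CUBIC))"
```

```text
(no output)
```

View pics/t10.png

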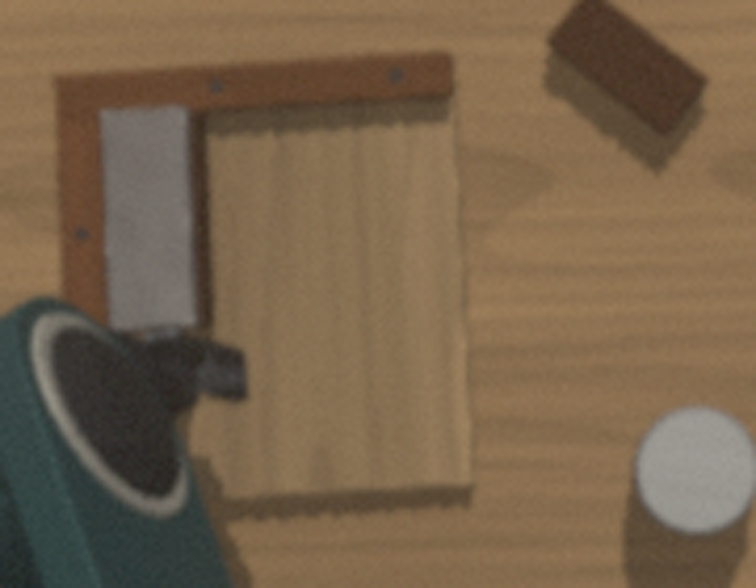

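```bash
python3 -m jog '[[[0,-5,0,-1,0,0,0],[0,-20,0,-10,0,0,0],[0,-20,0,-50,0,0,0],[0,-20,0,-80,0,0,0],[0,-20,0,-80,0,0,0]]]'
python3 -c "
from h import *
F=frame(2.3,0,-1)
plan((bd(-.07,-.1,.1),F),(bd(-.06,-.1,.1),F),(bd(-.06,-.1,.031),F),(bd(-.06,-.074,.031),F))"
```

```text
time: 27.85
ee_pos: [0.4674, 0.2459, 0.1094]
orientation: [-3.105, -0.06, -0.417]
ft_force: [0.9, 0.6, -0.5]
width: 0.0002
t 27.85 q [ 0.5  -0.28  2.06 -0.13  1.13  2.07] p [0.4674 0.2459 0.1094] F [ 0.9  0.6 -0.5] w 0.2
row [92.  70.6 34.8] [ -0.13 -15.31  -0.09] | rows 2.4
row [101.7  70.5  37.4] [ -0.13 -15.31  -0.09] | rows 2.6
row [ 83.5  70.7 103.9] [ -0.13 -15.31  -0.09] | rows 3.0
row [ 83.4  44.7 104. ] [ -0.13 -15.31  -0.09] | rows 2.8
```

```bash
python3 -m jog '[[[0,10,30,0,0,0,0],[0,45,70,15,0,-7,0],[0,85,70.5,30,0,-14,0],[0,101,70.5,37,-0.1,-15.3,0],[0,95,70.5,60,-0.1,-15.3,0],[0,88,70.5,88,-0.1,-15.3,0],[0,83.5,70.6,103,-0.1,-15.3,0],[0,83.5,60,103,-0.1,-15.3,0],[0,83.5,52,103,-0.1,-15.3,0],[0,83.5,46,103,-0.1,-15.3,0],[0,83.5,43,103,-0.1,-15.3,0],[0,83.5,43,103,-0.1,-15.3,0]]]'
python3 -c "
from h import *
F=frame(2.3,0,-1)
plan((bd(-.06,-.066,.031),F))"
```

```text
time: 29.05
ee_pos: [0.575, 0.2064, 0.0265]
orientation: [3.139, 0.061, -0.01]
ft_force: [1.0, 0.1, -0.5]
width: -0.0
t 29.05 q [ 0.3   0.13  1.8  -0.    1.22  1.84] p [0.575  0.2064 0.0265] F [ 1.   0.1 -0.5] w -0.0
row [ 1.9 -7.1 -4.5] [ 0.13  0.36 -0.08] | rows 0.2
```

```bash
python3 -m jog '[[[0,0,0,-4,0.1,0.3,0],[0,0,-3,-4,0.1,0.3,0],[0,0,-6,-4,0.1,0.3,0],[0,0,-8,-4,0.1,0.3,0],[0,0,-8,-4,0.1,0.3,0]]]'; python3 -m jog '[[[0,0,-1,0,0,0,0],[0,0,-2,0,0,0,0],[0,0,-2,0,0,0,0]]]'
```

```text
time: 29.55
ee_pos: [0.5749, 0.2137, 0.0306]
orientation: [3.139, 0.06, -0.002]
ft_force: [-0.4, -6.2, 1.5]
width: 0.0002
time: 29.85
ee_pos: [0.5749, 0.2143, 0.0305]
orientation: [3.137, 0.06, -0.002]
ft_force: [-0.9, -18.3, 4.6]
width: -0.0001
```

```bash
python3 -m jog '[[[0,0,4,0,0,0,0],[0,0,20,-5,0,0,0],[0,0,40,-40,0,0,0],[0,0,80,-85,0,0,0],[0,0,125,-130,0,0,0],[0,-40,170,-150,0,0,0],[0,-60,200,-160,0,0,0],[0,-60,200,-160,0,0,0],[0,-60,200,-160,0,0,0]]]'
python3 -c "
from h import *
p=optics.capture('top');im=p['image'];hsv=cv2.cvtColor(im,cv2.COLOR_BGR2HSV)
m=np.zeros(im.shape[:2],np.uint8);m[150:230,145:190]=(hsv[150:230,145:190,1]<60)*255
n,l,st,ce=cv2.connectedComponentsWithStats(m);i=1+st[1:,4].argmax();print(st[i])
c=max(cv2.findContours((l==i).astype(np.uint8),0,2)[0],key=cv2.contourArea)
bx=cv2.boxPoints(cv2.minAreaRect(c));c,s=np.cos(BY),np.sin(BY)
q=np.array([ray(p,b,.038)[:2]-C0 for b in bx])@np.array([[c,-s],[s,c]]);print(q.round(4))
e=q-np.roll(q,1,0);e=e[np.linalg.norm(e,axis=1).argmax()];print('angle vs board',np.degrees(np.arctan(e[1]/e[0])))
for n in ('top','side'):
    p=optics.capture(n)
    for t in ('stone','jar','tin','driver'):
        for b in models.boxes_of(p,t)[:4]:print(n,t,np.round(b['at'],3),round(b['score'],2))
plan()"
```

```text
time: 30.75
ee_pos: [0.5221, 0.0119, 0.1925]
orientation: [3.14, 0.056, 0.003]
ft_force: [-0.8, 0.2, 0.7]
width: -0.0003
[ 154  165   23   54 1112]
[[ 0.0034 -0.0022]
 [ 0.0021 -0.0515]
 [-0.1193 -0.0509]
 [-0.118  -0.0021]]
angle vs board -0.05980877232050075
top stone [ 0.649 -0.216  0.018] 0.73
top stone [0.686 0.01  0.018] 0.7
top stone [0.573 0.252 0.037] 0.57
top jar [ 0.603 -0.325  0.082] 0.77
top tin [ 0.437 -0.027  0.047] 0.77
top tin [ 0.452 -0.314  0.024] 0.25
top driver [ 0.453 -0.316  0.02 ] 0.89
side stone [0.552 0.233 0.035] 0.66
side stone [ 0.659 -0.016  0.024] 0.63
side stone [ 0.641 -0.223  0.015] 0.58
side jar [ 0.598 -0.352  0.071] 0.74
side tin [ 0.43  -0.059  0.043] 0.63
side driver [ 0.448 -0.327  0.018] 0.82
t 31.3 q [-0.02 -0.2   1.84 -0.    1.51  1.51] p [0.5227 0.0144 0.1905] F [ 0.2 -0.2  1.4] w 0.1
```

```bash
python3 -c "
from bench import hand_in
print(hand_in())"
```

```text
the job is handed in; nothing more can be done
None
```

The sharpening block is turned over, stone up and base down, and pushed into the corner of the two cleats. I handed it in at about 31 s of the 72 s allowed.

**How it was done:** I gripped the block by the sides of its base and stood it on one end on the board. Then I took it again from the stone side, laid it over in the air and lowered it onto the board until it touched. With closed fingers I pushed it against the left cleat, then the far cleat, then checked the left once more.

**Last checks:**
- **Cleats:** The push force rose sharply at both. It reached about 27 N at the far cleat. At the left cleat it rose again at the same place as before (18 N, after 26 N the first time).
- **Alignment:** The final picture was only measured, since my 12 views were used up. It put the stone's edges parallel to the board within about 0.1°.
- **Position:** The measured block sits up to 3 mm past my estimate of the corner. That is within the calibration and pixel error, so whether it is fully flush rests on the contact forces.
- **Jar, tin and screwdriver:** I never touched them. The side camera's readings for all three matched the start. The top camera put the tin 17 mm off, with the gripper near its line of sight, but the side camera had it within 3 mm.

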